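Hook a dropped shelf bracket from under the covering machine's guard

TASK

A blue shelf bracket has been dropped under the fixed wire guard of the book-covering machine. Take the hooked rod by its wooden handle, draw the bracket right out of the guard's open end with it - fingers must not touch the bracket until it is fully out - and lay the rod flat on the table, clear of the guard. Then set the bracket gently down inside the white box, without disturbing the bottle or the tape roll.

Things in the scene. Friction and masses are not known exactly. Their poses are not given: they have to be found in the camera images.
- guard: fixed wire guard of a grey book-covering machine. Origin on the table, mid-way across its only opening (yellow hoop); x leads level into the guard, z up. Inside: 200 mm wide (y -100 to 100), 240 deep (x 0 to 240, shut by the machine), 93 high, table as floor; roof and sides are bars, gaps about 16 mm; 103 mm high outside. Machine: 340 wide, to 250 high, at x 240 to 410
- rod_grip (a point): grip point of the loose hooked rod (200 g, balances near here), inside its wooden handle, 17 mm above the table. x points along the rod to the hook, z up. Handle: straight bar 26 mm wide (y), 34 mm high (z), lying flat, from x = -110 to 30 mm of this point; beyond it an 8 mm dark round rod, its axis 5 mm lower than this point, runs to the hook
- rod_hook (a point): mouth of the rod's flat red hook, on the inner (handle-side) face of its crossbar: at x 300, y -39, z -9 mm from rod_grip, same axes. Crossbar 5 mm thick, y from -40 to 43 of this point; at its right (-y) end a 5 mm arm turns back towards the handle to x = -25. 70 mm free between rod and arm. Hook 16 mm high, its lower edge on the table when the handle lies on it
- bracket_grip (a point): loose blue steel L-shaped shelf bracket, about 70 g, standing on its flat leg. Point: middle of the upright leg, 20 mm above the table; z up, x from the upright leg along the flat leg. Upright leg 6 mm thick (x), 24 wide (y), top 40 mm above the table; flat leg 6 mm high, 24 wide, from x = -3 to 37 of this point. May face any way; grip across its 24 mm width
- bracket_toe (a point): outer end of the bracket's flat leg, 3 mm above the table: 37 mm along x and 17 mm below bracket_grip, same axes
- box: fixed white open box for parts, 120 mm (x) by 160 mm (y) outside, 40 mm high, walls and floor 4 mm; origin in the middle of its underside on the table, z up
- bottle: bystander, loose: standing bottle with green label, 64 mm across, 200 mm high; origin in the middle of its underside
- tape: bystander, loose: orange roll of tape lying flat, 76 mm across, 24 mm high; origin in the middle of its underside
There are look-alikes about, which are no part of the job. Leave any turquoise look-alike of the part that bears bracket_grip alone.

How it is judged (in metres and radians):
On the way:
1. the bracket lies on the table, drawn fully out of the guard's opening (both its points at least 10 mm outside) (x of each of bracket_grip, bracket_toe in the frame of guard below -0.01 m and height (world z) of bracket_grip below 0.045 m), for 0.1 s.
At the end, for the whole second after the job is handed in: the bracket rests inside the white box, on its floor (bracket_grip under 34 mm above the box's underside); the rod lies flat and still on the table (rod_grip below 26 mm, rod_hook below 20 mm), rod_hook 5 mm outside the guard's opening or over 110 mm to either side of the guard's middle (x of bracket_grip in the frame of box between -0.058 and 0.058 m and y of bracket_grip in the frame of box between -0.078 and 0.078 m and z of bracket_grip in the frame of box below 0.034 m and linear speed of each of bracket, rod below 0.03 m/s and height (world z) of rod_grip below 0.026 m and height (world z) of rod_hook below 0.02 m and (x of rod_hook in the frame of guard below -0.005 m or y of rod_hook in the frame of guard below -0.11 m or y of rod_hook in the frame of guard above 0.11 m)); the robot touches nothing.
It fails at once if fingers touch the bracket while it is still under the guard or in its opening (contact force between the fingers and bracket above 0.3 N and x of any of bracket_grip, bracket_toe in the frame of guard above -0.004 m).
It fails at once if the bracket is dropped from more than about 40 mm or thrown (contact force between the fingers and bracket below 0.05 N and linear speed of bracket above 0.9 m/s).
It fails at once if the bottle or tape roll is shifted by more than 40 mm or tipped (distance of any of bottle, tape from where it was at the start of the episode above 0.04 m or angle between any of bottle, tape's own z axis and vertical above 0.5 rad).
It also fails if it takes over 62 s, if anything falls off the work surface, if the arm or the gripper's body presses on something with over 40 N, if the wrist force passes 120 N, or if a joint passes its speed limit or range.

ROBOT

A 6-joint arm with a two-finger parallel gripper is mounted at the origin on the work surface. World frame = base frame: x ahead of the robot, y to its left, z up, the work surface at z = 0. Lengths are in m, angles in degrees, forces in N, time in s.
With the tool pointing down it reaches from about 0.35 to 0.925 m from the base axis. Payload 6.4 kg.
Tool frame: the origin (TCP) lies midway between the tips of the shut fingers; the grasp point (between the pads) lies 19 mm behind it; z points along the fingers, y is the line along which they close (so a half turn about z gives the same grasp; the last joint's range is limited). The gripper opens to 94 mm and grips with 3 to 60 N. Pads are 16 mm wide; open, the fingers measure 119 mm over their backs; the gripper's body (75 mm by 177 mm) begins 78 mm behind the grasp point.
Start: joints at [62.733, 14.043, 89.255, -0, 76.702, -9.975], TCP at [0.193, 0.621, 0.205] pointing down, gripper open.
Joint ranges: [-179.41, 179.41], [-58.25, 129.5], [7.25, 145.43], [-54.29, 234.29], [11.92, 165.04], [-157.13, 157.13]. Speed limits (degrees/s): [147.25, 147.25, 180, 180, 180, 180].

INTERFACE

Orientations are given as a 3x3 rotation matrix whose columns are the frame's x, y, z axes.
In Python, from station import ctrl, get_image, camera_params, nets gives the robot as it stands.
- The arm moves only by the tool servo_tool, never from a script. Its argument "targets" is a list of rows, each a list of 3 entries, a list of its own where there are three numbers: the opening, from 0 (shut) to 1 (fully open), then the shift along the tool's x, y, z in mm, then the turn, a rotation vector about the tool's x, y, z in degrees. A call has 1 to 5 rows; each row is the pose to reach, as a shift and turn from the pose commanded when the call began, along the tool's axes at that moment; what a row does not reach only later rows make up. A row lasts 1/12 s, in which the tool goes at most 41.7 mm and 7.16 degrees, less where a joint would pass 70% of its speed; a pose out of reach is approached as far as the arm can. A call with a gripper value outside its range is refused whole. The fingers move at their own pace and stop on an object; "newtons" is the grip in N (left out, the last holds). Time passes only in rows, so rows that repeat a pose let the fingers close. It gives the time, the measured TCP pose, the force, the opening and the grip force at its end, in the units of the state.
- ctrl.state(): the state, without advancing time (a new reading comes with each control period).
- get_image(name): name is "side" or "top" or "wrist"; returns the picture (480x640x3 uint8, blue, green, red); there is no depth.
- camera_params(name): a dict with "fov_y" (degrees; the focal length in pixels is half the picture's height over the tangent of half this angle, whatever the lens; pixels are square), "cx", "cy" (the principal point, pixels), "world_from_camera" (4x4, takes a point from camera to world coordinates). Camera axes: x right, y up, looking along -z (the intrinsics and any distortion apply to the point x, -y, -z); pixel columns grow to the right and rows downward; lengths in m; the calibration is good to about 2 mm. A picture is of the moment at which its call begins: read the wrist's pose just before it. camera_params takes no time and is no camera call; for the wrist camera it gives the pose at the moment of the call.
- ctrl.hand_in(): hands the job in; it is judged then, once.
Trained networks look in the newest picture that a camera, given by its name, has taken for a name from the list of things; names that differ only in an ending like _2 or _b are one class to them, and where a whole thing is asked for, a point or a joint stands for the part that bears it (a point fixed in the world has none). Each returns a list of dicts, best first, with "confidence" (0 to 1); they miss things now and then, are a little off and sometimes report something else, mostly with a low value. They report only what shows in the picture. A call takes as long as a camera call. They do not tell look-alikes from the thing itself.
- nets.cut_out(camera, query): "mask" (480x640 bool, what is visible of it) and "extent" ([left, top, right, bottom] in pixels, round what is visible of it).
The state is a dict: "time": time; "joint_pos": joint angles; "dq": joint speeds; "joint_torque": joint torques, N m; "eef_pos": TCP position; "tool_rot": TCP orientation; "ft_force": force on the tool from outside, world axes, zero at the start; "moment": the same for the moment, N m; "gripper_width": finger opening in m; "grasp_force": force on a finger pad.
Only numpy, scipy, OpenCV 4.12 (cv2) and the standard library are available. Lean on these libraries where they do the work, as an engineer would, in place of code of your own. Each camera call takes 0.05 s, during which the arm holds its last target. There are 200 camera calls.

## Working session

There is one attempt and no reset: what is moved stays moved. The work goes in short steps, Python scripts to look and compute and a tool call to move; the robot and the scene stay as the last step left them, time stands still between calls to the robot, and variables do not carry over. Pictures are saved under pics/ and viewed, at most 14 in all, crops included, and the job is handed in when it is done.

Besides the shell and the picture viewer there is one more tool, called after "Emit:" as name(argument=value, ...), one argument or row to a line, values as JSON. servo_tool: Moves the arm, as the interface text tells. Its arguments: {"type":"object","properties":{"targets":{"type":"array"},"newtons":{"type":"number"}},"required":["targets"]}

```bash
ls; mkdir -p pics
python3 - <<'E'
from station import ctrl,get_image,camera_params,nets
import cv2,numpy as np
np.set_printoptions(precision=4,suppress=True)
for c in ("top","side"):
    im=get_image(c);cv2.imwrite(f"pics/{c}0.png",im)
    p=camera_params(c);print(c,p)
    for q in ("guard","rod_grip","bracket_grip","box","bottle","tape"):
        for d in nets.cut_out(c,q)[:3]:
            print(q,round(d["confidence"],2),d["extent"],d["mask"].sum())
s=ctrl.state();print(s["time"],s["eef_pos"],s["tool_rot"])
E
```

```text
pics
top {'fov_y': 54.5730233925474, 'cx': 317.6290692088339, 'cy': 240.4526560255464, 'world_from_camera': array([[ 0.0281,  0.9944, -0.1022,  0.4827],
       [-0.9992,  0.0309,  0.0254,  0.0265],
       [ 0.0284,  0.1014,  0.9944,  0.9212],
       [ 0.    ,  0.    ,  0.    ,  1.    ]])}
guard 0.67 [0.0, 171.7, 293.2, 399.9] 34159
guard 0.65 [425.6, 314.4, 521.5, 385.2] 5984
rod_grip 0.8 [317.9, 237.9, 534.2, 308.4] 1644
bracket_grip 0.74 [202.6, 358.0, 222.9, 382.4] 340
bracket_grip 0.61 [207.3, 238.5, 223.3, 259.8] 253
box 0.85 [428.1, 316.3, 519.6, 383.2] 5923
bottle 0.67 [398.4, 103.2, 451.3, 160.9] 1802
tape 0.86 [337.4, 315.9, 380.1, 356.0] 581
side {'fov_y': 50.24240550302119, 'cx': 320.8913145723443, 'cy': 239.53553614804363, 'world_from_camera': array([[ 0.9417,  0.2357, -0.2401,  0.2916],
       [-0.3357,  0.6124, -0.7158, -0.7391],
       [-0.0217,  0.7546,  0.6558,  0.7405],
       [ 0.    ,  0.    ,  0.    ,  1.    ]])}
guard 0.74 [161.6, 59.8, 365.2, 258.8] 17796
rod_grip 0.88 [281.6, 260.5, 446.8, 435.6] 2695
bracket_grip 0.65 [194.0, 215.7, 211.7, 235.4] 177
box 0.75 [235.2, 345.0, 347.0, 464.7] 8285
bottle 0.97 [448.4, 209.4, 494.3, 308.6] 2888
tape 0.64 [164.8, 59.6, 362.8, 256.7] 16865
tape 0.59 [242.1, 287.8, 286.0, 326.8] 933
0.7 [0.1932 0.6206 0.2055] [[-0.9548  0.2972  0.    ]
 [ 0.2972  0.9548  0.0001]
 [-0.      0.0001 -1.    ]]
```

View pics/top0.png

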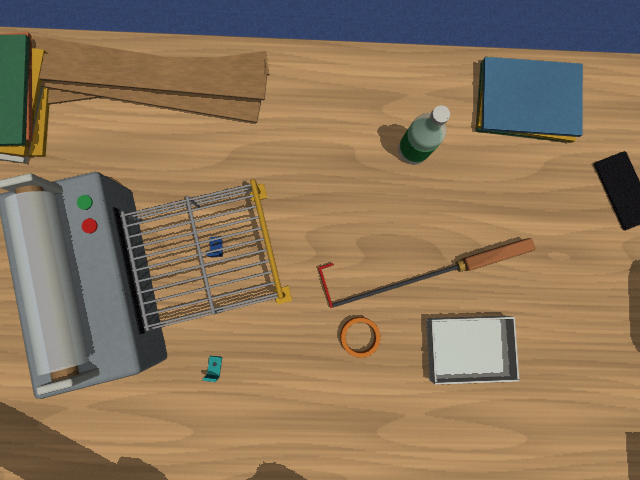

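View pics/side0.png

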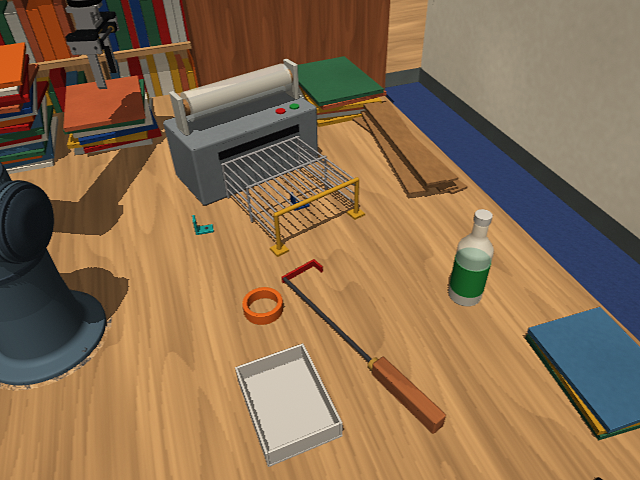

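The top view shows the blue bracket under the guard at about (215,246). The yellow opening runs from (255,185) to (285,298), and the guard opens to the right (world -y). The hook is at (325,285), the handle runs from (465,264) to (533,243), the box is at (473,350), the tape at (360,337), and the turquoise look-alike at (213,368). Next I'll zoom in on the details.

```bash
cat > h.py <<'E'
import numpy as np,cv2
from station import ctrl,get_image,camera_params,nets
np.set_printoptions(precision=4,suppress=True)
def ray(c,u,v,P=None):
    p=P or camera_params(c);f=240/np.tan(np.radians(p["fov_y"]/2));T=p["world_from_camera"]
    d=T[:3,:3]@np.array([(u-p["cx"])/f,-(v-p["cy"])/f,-1.]);return T[:3,3],d
def at(c,u,v,z,P=None):
    o,d=ray(c,u,v,P);return o+d*(z-o[2])/d[2]
def proj(c,X,P=None):
    p=P or camera_params(c);f=240/np.tan(np.radians(p["fov_y"]/2));T=p["world_from_camera"]
    q=T[:3,:3].T@(np.asarray(X,float)-T[:3,3]);return np.array([p["cx"]+f*q[0]/-q[2],p["cy"]-f*q[1]/-q[2]])
E
python3 - <<'E'
from h import *
t=cv2.imread("pics/top0.png");s=cv2.imread("pics/side0.png")
def crop(i,x,y,w,h,k): return cv2.resize(i[y:y+h,x:x+w],None,fx=k,fy=k,interpolation=cv2.INTER_CUBIC)
a=crop(t,190,225,50,50,8)[:,:,:];b=crop(s,270,180,50,50,8);c=crop(t,305,255,50,50,4);
d=crop(t,300,225,250,100,3.2)[:,:800]
d=cv2.resize(d,(800,200*8//5//1))[:200] if 0 else cv2.resize(crop(t,300,230,240,80,1),(600,200),interpolation=cv2.INTER_CUBIC)
row=np.hstack([d,c]);cv2.imwrite("pics/z.png",np.vstack([np.hstack([a,b]),row]))
# plain checks with top at table height
for n,u,v,z in [("post far",259,191,0),("post near",284,296,0),("hoop top far",253,181,.1),("hoop near",283,292,.1),("handle end R",534,243,.02),("ferrule",462,266,.015),("rod/hook",331,304,.012),("hook tip",320,266,.008)]:
    print(n,at("top",u,v,z))
for c in("top","side"):
  for q in("tape","box","bottle","rod_grip"):
    for r in nets.cut_out(c,q)[:2]:
        m=r["mask"];ys,xs=np.nonzero(m);print(c,q,round(r["confidence"],2),cv2.minAreaRect(np.c_[xs,ys].astype(np.float32)),at(c,xs.mean(),ys.mean(),.012))
E
```

```text
post far [0.6734 0.1234 0.    ]
post near [0.4657 0.0659 0.    ]
hoop top far [0.6705 0.1243 0.1   ]
hoop near [0.4745 0.0637 0.1   ]
handle end R [ 0.5835 -0.4235  0.02  ]
ferrule [ 0.5342 -0.2817  0.015 ]
rod/hook [ 0.4531 -0.0261  0.012 ]
hook tip [ 0.5263 -0.0029  0.008 ]
top tape 0.86 ((360.2500305175781, 337.2500305175781), (40.305084228515625, 38.18376159667969), 45.0) [ 0.3895 -0.0834  0.012 ]
top box 0.85 ((471.980224609375, 349.4471130371094), (66.6360855102539, 90.72787475585938), 87.95458984375) [ 0.3732 -0.3015  0.012 ]
top bottle 0.67 ((424.3606262207031, 133.46722412109375), (34.44192123413086, 67.09132385253906), 39.80556869506836) [ 0.7965 -0.205   0.012 ]
top rod_grip 0.8 ((426.65289306640625, 259.53704833984375), (41.663936614990234, 213.7655029296875), 74.81416320800781) [ 0.5345 -0.2705  0.012 ]
side tape 0.64 ((257.54949951171875, 157.54608154296875), (194.26275634765625, 162.48846435546875), 64.72228240966797) [0.5111 0.5451 0.012 ]
side tape 0.59 ((262.45001220703125, 305.3500061035156), (36.99864196777344, 39.84469223022461), 71.56504821777344) [ 0.391  -0.0834  0.012 ]
side box 0.75 ((289.6630859375, 402.7954406738281), (106.1141357421875, 85.36835479736328), 70.55996704101562) [ 0.3752 -0.2995  0.012 ]
side bottle 0.97 ((472.9764404296875, 257.1058654785156), (37.52897262573242, 99.1372299194336), 12.52880573272705) [ 0.8229 -0.1212  0.012 ]
side rod_grip 0.88 ((369.18426513671875, 344.181396484375), (217.76895141601562, 37.12592697143555), 46.23197937011719) [ 0.5449 -0.2934  0.012 ]
```

View pics/z.png

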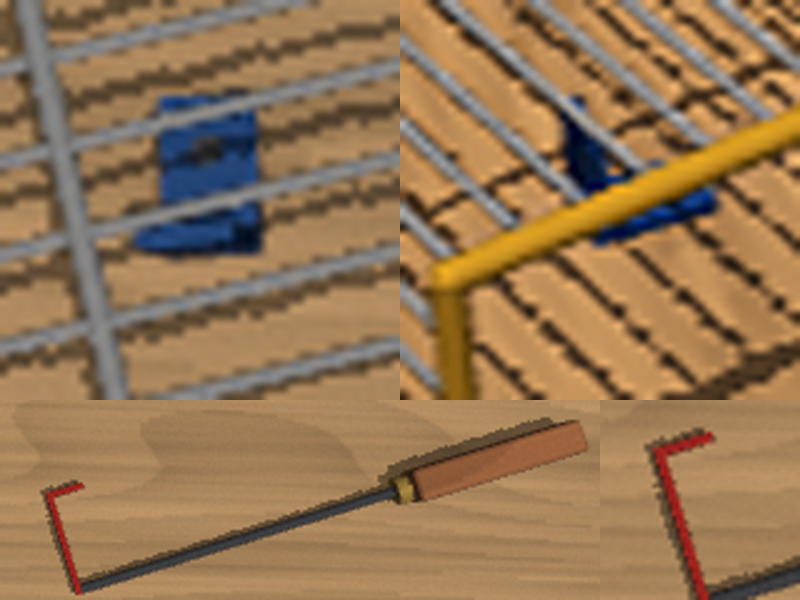

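The zooms show the bracket's flat leg pointing up the image, roughly world +x. Its toe edge is at about (216,237) and the upright leg's foot is at about v=256. The hook corner, arm end, rod end and handle corners are all clear enough to fit.

```bash
cat > fit.py <<'E'
from h import *
from scipy.optimize import least_squares
def fit(obs,x0,fs=True):
    # obs: (cam, body xyz, u,v); pose x,y,yaw, z=0 at table
    P={c:camera_params(c) for c in("top","side")}
    def w(x,b):c,s=np.cos(x[2]),np.sin(x[2]);return np.array([x[0]+c*b[0]-s*b[1],x[1]+s*b[0]+c*b[1],b[2]])
    r=lambda x:np.concatenate([proj(c,w(x,b),P[c])-[u,v] for c,b,u,v in obs])
    s=least_squares(r,x0,loss="soft_l1");return s.x,r(s.x).reshape(-1,2)
def loc(pose,X):
    c,s=np.cos(pose[2]),np.sin(pose[2]);d=np.asarray(X)[:2]-pose[:2];return np.array([c*d[0]+s*d[1],-s*d[0]+c*d[1]])
E
python3 - <<'E'
from fit import *
t="top";s="side"
z=.017
rod,e=fit([(t,(.305,.004,.016),332,306),(t,(.305,-.079,.016),318,266.5),(t,(.275,-.0765,.016),333.2,263.2),
(t,(-.11,-.013,.034),531.2,238.4),(t,(-.11,.013,.034),534.4,248),(t,(.03,-.013,.034),464.8,258),(t,(.03,.013,.034),467.2,269.2)],[.56,-.32,1.9])
print("rod",rod,np.degrees(rod[2]),"\n",e)
g,e=fit([(t,(0,-.1,.1),253,181),(t,(0,.1,.1),283,292),(t,(0,-.1,0),262,191),(t,(0,.1,0),286,298),
 (s,(0,-.1,0),357,213),(s,(0,.1,0),279,249),(s,(0,-.1,.1),357,181),(s,(0,.1,.1),276,215)],[.57,.095,1.85])
print("guard",g,np.degrees(g[2]),"\n",e)
# bracket, origin under grip
b=lambda x,y:(190+x/8,225+y/8)
c=lambda x,y:(270+(x-400)/8,180+y/8)
br,e=fit([(t,(.037,.012,.006),*b(160,98)),(t,(.037,-.012,.006),*b(255,97)),(t,(-.003,-.012,.0),*b(262,252)),(t,(-.003,.012,.04),*b(135,250)),
 (s,(-.003,.0,.04),*c(575,98)),(s,(.037,-.012,.003),*c(714,208)),(s,(-.003,-.012,0),*c(600,244))],[.55,.2,0])
print("br",br,np.degrees(br[2]),"\n",e)
toe=br[:2]+.037*np.array([np.cos(br[2]),np.sin(br[2])])
print("in guard: grip",loc(g,br),"toe",loc(g,toe),"rodgrip",loc(g,rod),"rel yaw",np.degrees(rod[2]-g[2]))
for n,X in dict(tape=(.39,-.0834),box=(.374,-.3)).items(): print(n,loc(g,X),loc(rod,X))
print("bottle base",at(s,466,298,0))
bx=[at(s,u,v,.04) for u,v in((236,366),(303,346),(341,426),(268,460))];print(np.array(bx))
st=ctrl.state();print(st["eef_pos"],st["time"])
E
```

```text
rod [ 0.5479 -0.3123  1.8961] 108.63657524145374 
 [[-1.7836  1.4062]
 [-0.3723 -0.2564]
 [-0.4826 -0.2189]
 [ 0.549  -2.3435]
 [ 1.8183  0.8045]
 [-0.559  -1.0309]
 [ 1.376   0.6841]]
guard [0.5705 0.0913 1.8421] 105.54175890393246 
 [[ 3.3931  2.1375]
 [-0.502   0.1963]
 [-0.495   3.3067]
 [-1.1271 -6.2728]
 [-0.9912  3.0622]
 [ 3.9545  1.5096]
 [ 0.0716 -0.6823]
 [ 3.4933 -0.9717]]
br [0.5409 0.201  0.069 ] 3.9536123160172427 
 [[-0.2569 -0.2611]
 [ 0.1381 -0.5939]
 [ 0.2093  0.508 ]
 [-0.404  -0.1465]
 [-0.3706  2.1812]
 [ 0.6622 -0.4878]
 [-0.6636  0.3965]]
in guard: grip [ 0.1136 -0.0009] toe [ 0.1061 -0.0372] rodgrip [-0.3828  0.1299] rel yaw 3.094816337521286
tape [-0.12    0.2207] [0.2673 0.0765]
box [-0.3244  0.2941] [0.0672 0.1609]
bottle base [ 0.7668 -0.1941  0.    ]
[[ 0.313  -0.2211  0.04  ]
 [ 0.428  -0.2214  0.04  ]
 [ 0.4354 -0.3786  0.04  ]
 [ 0.3211 -0.3907  0.04  ]]
[0.1932 0.6206 0.2055] 1.1
```

Emit:
servo_tool(
  targets=[
    [1, [0, 0, -180], [0, 0, 0]],
    [1, [0, 0, -180], [0, 0, 0]],
    [1, [0, 0, -180], [0, 0, 0]],
    [1, [0, 0, -180], [0, 0, 0]],
    [1, [0, 0, -180], [0, 0, 0]],
  ],
)

```text
time: 1.52
eef_pos: [0.1939, 0.6222, 0.394]
tool_rot: [[-0.955, 0.297, 0.005], [0.297, 0.955, 0.011], [-0.002, 0.012, -1.0]]
ft_force: [-0.2, 0.0, 1.0]
gripper_width: 0.094
grasp_force: 0.0
```

Emit:
servo_tool(
  targets=[
    [1, [-25, -31, 0], [0, 0, 0]],
    [1, [-50, -62, 0], [0, 0, 0]],
    [1, [-75, -94, 0], [0, 0, 0]],
    [1, [-100, -125, 0], [0, 0, 0]],
    [1, [-123, -157, 0], [0, 0, 0]],
  ],
)

```text
time: 1.93
eef_pos: [0.2642, 0.4324, 0.3846]
tool_rot: [[-0.955, 0.297, -0.0], [0.297, 0.955, -0.001], [0.0, -0.001, -1.0]]
ft_force: [0.5, -0.4, -0.3]
gripper_width: 0.0944
grasp_force: 0.0
```

Emit:
servo_tool(
  targets=[
    [1, [-25, -31, 0], [0, 0, 0]],
    [1, [-50, -62, 0], [0, 0, 0]],
    [1, [-75, -94, 0], [0, 0, 0]],
    [1, [-100, -125, 0], [0, 0, 0]],
    [1, [-123, -157, 0], [0, 0, 0]],
  ],
)

```text
time: 2.35
eef_pos: [0.3349, 0.2459, 0.3849]
tool_rot: [[-0.955, 0.297, -0.0], [0.297, 0.955, -0.0], [-0.0, -0.0, -1.0]]
ft_force: [0.8, -0.0, -0.4]
gripper_width: 0.0939
grasp_force: 0.0
```

Emit:
servo_tool(
  targets=[
    [1, [-25, -31, 0], [0, 0, 0]],
    [1, [-50, -62, 0], [0, 0, 0]],
    [1, [-75, -94, 0], [0, 0, 0]],
    [1, [-100, -125, 0], [0, 0, 0]],
    [1, [-123, -157, 0], [0, 0, 0]],
  ],
)

```text
time: 2.77
eef_pos: [0.4057, 0.0593, 0.385]
tool_rot: [[-0.955, 0.297, 0.0], [0.297, 0.955, 0.0], [-0.0, 0.0, -1.0]]
ft_force: [0.8, 0.5, 0.5]
gripper_width: 0.0936
grasp_force: 0.0
```

Emit:
servo_tool(
  targets=[
    [1, [-25, -31, 0], [0, 0, 0]],
    [1, [-50, -62, 0], [0, 0, 0]],
    [1, [-75, -94, 0], [0, 0, 0]],
    [1, [-100, -125, 0], [0, 0, 0]],
    [1, [-123, -157, 0], [0, 0, 0]],
  ],
)

```text
time: 3.18
eef_pos: [0.4766, -0.1273, 0.3848]
tool_rot: [[-0.955, 0.298, -0.0], [0.298, 0.955, 0.0], [0.0, 0.0, -1.0]]
ft_force: [-0.0, -0.4, 0.1]
gripper_width: 0.0937
grasp_force: 0.0
```

Emit:
servo_tool(
  targets=[
    [1, [-25, -31, 0], [0, 0, 0]],
    [1, [-50, -62, 0], [0, 0, 0]],
    [1, [-75, -94, 0], [0, 0, 0]],
    [1, [-100, -125, 0], [0, 0, 0]],
    [1, [-123, -157, 0], [0, 0, 0]],
  ],
)

```text
time: 3.6
eef_pos: [0.5475, -0.3136, 0.3844]
tool_rot: [[-0.955, 0.297, -0.001], [0.297, 0.955, 0.001], [0.001, 0.001, -1.0]]
ft_force: [-0.7, 0.2, -0.1]
gripper_width: 0.0939
grasp_force: 0.0
```

Emit:
servo_tool(
  targets=[
    [1, [0, 0, 35], [0, 0, 7]],
    [1, [0, 0, 70], [0, 0, 14]],
    [1, [0, 0, 105], [0, 0, 21]],
    [1, [0, 0, 140], [0, 0, 27]],
    [1, [0, 0, 140], [0, 0, 27]],
  ],
)

```text
time: 4.02
eef_pos: [0.5434, -0.3089, 0.2359]
tool_rot: [[-0.714, 0.7, -0.012], [0.7, 0.714, 0.01], [0.015, -0.001, -1.0]]
ft_force: [-0.4, -0.3, -0.6]
gripper_width: 0.094
grasp_force: 0.0
```

Emit:
servo_tool(
  targets=[
    [1, [0, 0, 0], [0, 0, 7]],
    [1, [0, 0, 0], [0, 0, 14]],
    [1, [0, 0, 0], [0, 0, 21]],
    [1, [0, 0, 0], [0, 0, 27]],
    [1, [0, 0, 0], [0, 0, 27]],
  ],
)

```text
time: 4.43
eef_pos: [0.5477, -0.3121, 0.2475]
tool_rot: [[-0.322, 0.947, 0.002], [0.947, 0.322, -0.002], [-0.002, 0.001, -1.0]]
ft_force: [0.3, -0.4, 1.0]
gripper_width: 0.0936
grasp_force: 0.0
```

Emit:
servo_tool(
  targets=[
    [1, [0, 0, 35], [0, 0, 0]],
    [1, [0, 0, 70], [0, 0, 0]],
    [1, [0, 0, 105], [0, 0, 0]],
    [1, [0, 0, 140], [0, 0, 0]],
    [1, [0, 0, 170], [0, 0, 0]],
  ],
)

```text
time: 4.85
eef_pos: [0.5471, -0.3117, 0.0745]
tool_rot: [[-0.326, 0.945, 0.0], [0.945, 0.326, -0.0], [-0.0, 0.0, -1.0]]
ft_force: [-0.9, 0.6, 0.8]
gripper_width: 0.094
grasp_force: 0.0
```

Emit:
servo_tool(
  targets=[
    [1, [0, 0, 20], [0, 0, 0]],
    [1, [0, 0, 40], [0, 0, 0]],
    [1, [0, 0, 58], [0, 0, 0]],
    [1, [0, 0, 70], [0, 0, 0]],
    [1, [0, 0, 72], [0, 0, 0]],
  ],
)

```text
time: 5.27
eef_pos: [0.5463, -0.311, 0.0018]
tool_rot: [[-0.324, 0.946, -0.002], [0.946, 0.324, 0.002], [0.003, -0.002, -1.0]]
ft_force: [-0.1, 0.0, 0.2]
gripper_width: 0.0941
grasp_force: 0.0
```

Emit:
servo_tool(
  targets=[
    [0, [0, 0, 0], [0, 0, 0]],
    [0, [0, 0, 0], [0, 0, 0]],
    [0, [0, 0, 0], [0, 0, 0]],
    [0, [0, 0, 0], [0, 0, 0]],
    [0, [0, 0, 0], [0, 0, 0]],
  ],
  newtons=50,
)

```text
time: 5.68
eef_pos: [0.5476, -0.3121, 0.0045]
tool_rot: [[-0.321, 0.947, 0.001], [0.947, 0.321, -0.001], [-0.001, 0.001, -1.0]]
ft_force: [-0.0, 0.5, 0.3]
gripper_width: 0.0641
grasp_force: 0.0
```

Emit:
servo_tool(
  targets=[
    [0, [0, 0, 0], [0, 0, 0]],
    [0, [0, 0, 0], [0, 0, 0]],
    [0, [0, 0, 0], [0, 0, 0]],
    [0, [0, 0, 0], [0, 0, 0]],
    [0, [0, 0, 0], [0, 0, 0]],
  ],
  newtons=50,
)

```text
time: 6.1
eef_pos: [0.5471, -0.3117, 0.0034]
tool_rot: [[-0.321, 0.947, -0.0], [0.947, 0.321, 0.0], [0.0, -0.0, -1.0]]
ft_force: [0.4, -0.1, -0.0]
gripper_width: 0.031
grasp_force: 0.0
```

Emit:
servo_tool(
  targets=[
    [0, [0, 0, 0], [0, 0, 0]],
    [0, [0, 0, 0], [0, 0, 0]],
    [0, [0, 0, 0], [0, 0, 0]],
    [0, [0, 0, 0], [0, 0, 0]],
    [0, [0, 0, 0], [0, 0, 0]],
  ],
)

```text
time: 6.52
eef_pos: [0.547, -0.3117, 0.0034]
tool_rot: [[-0.321, 0.947, -0.0], [0.947, 0.321, 0.0], [0.0, -0.0, -1.0]]
ft_force: [-0.0, 0.9, -0.3]
gripper_width: 0.0255
grasp_force: 50.0
```

Emit:
servo_tool(
  targets=[
    [0, [0, 0, -8], [0, 0, 0]],
    [0, [0, 0, -20], [0, 0, 0]],
    [0, [0, 0, -35], [0, 0, 0]],
    [0, [0, 0, -46], [0, 0, 0]],
    [0, [0, 0, -52], [0, 0, 0]],
  ],
)

```text
time: 6.93
eef_pos: [0.5484, -0.3128, 0.0588]
tool_rot: [[-0.321, 0.947, 0.003], [0.947, 0.321, -0.003], [-0.004, 0.002, -1.0]]
ft_force: [0.4, -1.0, -2.2]
gripper_width: 0.0257
grasp_force: 50.0
```

Run:
```python
from h import *
t=get_image("top");s=get_image("side");cv2.imwrite("pics/t1.png",t);cv2.imwrite("pics/s1.png",s)
st=ctrl.state();print(st["eef_pos"],st["tool_rot"],st["gripper_width"],st["grasp_force"])
a=cv2.resize(t[200:320,200:360],(640,480)[:2],interpolation=cv2.INTER_CUBIC)[:, :400] if 0 else cv2.resize(t[170:320,190:350],(400,375),interpolation=cv2.INTER_CUBIC)
b=cv2.resize(s[170:320,230:390],(400,375),interpolation=cv2.INTER_CUBIC)
cv2.imwrite("pics/z1.png",np.hstack([a,b]))
for c,i in(("top",t),("side",s)):
    h=cv2.cvtColor(i,cv2.COLOR_BGR2HSV);m=((h[...,0]<6)|(h[...,0]>174))&(h[...,1]>180)&(h[...,2]>60);m[:150]=0
    n,l,stt,cc=cv2.connectedComponentsWithStats(m.astype(np.uint8))
    for k in range(1,n):
        if stt[k,4]>30: print(c,stt[k],cc[k])
```

```text
[ 0.5483 -0.3126  0.058 ] [[-0.3209  0.9471  0.0032]
 [ 0.9471  0.3209 -0.0027]
 [-0.0035  0.0022 -1.    ]] 0.026004095615372234 49.998902678489685
top [ 82 219  15  14 167] [ 89.1437 225.4431]
top [320 261  16  47 129] [327.3023 280.3643]
side [280 240  43  24 285] [302.6982 249.5474]
```

View pics/z1.png

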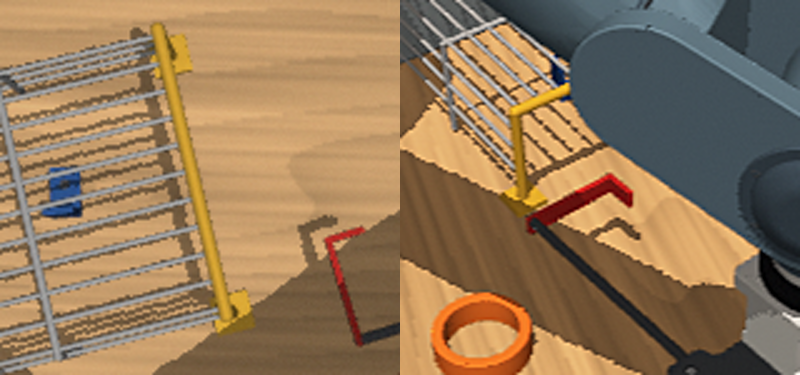

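The rod is lifted with the hook clear of the table. In the top view the arm corner is at about (321,266) and the rod end at (334,307). In the side view they are at (313,242) and (282,259). I'll triangulate the hook and work out the insertion moves.

Run:
```python
from fit import *
def tri(pts):
    A=0;b=0
    for c,u,v in pts:
        o,d=ray(c,u,v);d=d/np.linalg.norm(d);M=np.eye(3)-np.outer(d,d);A=A+M;b=b+M@o
    return np.linalg.solve(A,b)
st=ctrl.state();R=st["tool_rot"];p=np.array(st["eef_pos"])
for n,q in dict(armcorner=[("top",321.2,266),("side",313.2,242)],rodend=[("top",334,306.8),("side",282,258.8)]).items():
    X=tri(q);print(n,X,"tool frame",np.array(R).T@(X-p))
g=np.array([.5705,.0913,1.8421])
# guard refinement by hoop feet (mid of yellow): top hoop line centre
for u,v in((253.5,180),(281,297.5)): print("hoop top",at("top",u,v,.098))
for q in ((258+0,191.5),(283.5,295.5)): print("foot",at("top",*q,0.003))
s=at("side",438/2.5*0+230+125/2.5,170+203/2.5,.003);print("near foot side",s)
```

```text
armcorner [ 0.5229 -0.0031  0.0646] tool frame [ 0.3013  0.0753 -0.0075]
rodend [ 0.4497 -0.0286  0.0652] tool frame [ 0.3006 -0.0022 -0.0083]
hoop top [0.6728 0.1237 0.098 ]
hoop top [0.4648 0.0669 0.098 ]
foot [0.6717 0.125  0.003 ]
foot [0.4667 0.0668 0.003 ]
near foot side [0.4668 0.0614 0.003 ]
```

```bash
cat > pl.py <<'E'
from fit import *
from scipy.spatial.transform import Rotation as Ro
G=np.array([.569,.0955,np.radians(105.3)])
def W(x,y):c,s=np.cos(G[2]),np.sin(G[2]);return np.array([G[0]+c*x-s*y,G[1]+s*x+c*y])
def to(xy,z,yaw):
    st=ctrl.state();R=np.array(st["tool_rot"]);p=np.array(st["eef_pos"])
    c,s=np.cos(np.radians(yaw)),np.sin(np.radians(yaw))
    T=np.array([[c,s,0],[s,-c,0],[0,0,-1]])
    print("mm",(R.T@(np.array([*xy,z])-p)*1e3).round(1),"deg",np.degrees(Ro.from_matrix(R.T@T).as_rotvec()).round(2))
E
python3 - <<'E'
from pl import *
print("cap",at("top",440,113,.2),at("side",483.5,215,.2),"base",at("side",466,297,0))
to(W(-.375,.026),.0565,105.3)
E
```

```text
cap [ 0.7699 -0.1838  0.2   ] [ 0.7666 -0.1883  0.2   ] base [ 0.7682 -0.1918  0.    ]
mm [  7.1 102.3   1.7] deg [0.13 0.2  3.42]
```

Emit:
servo_tool(
  targets=[
    [0, [2, 15, 0], [0, 0, 0.6]],
    [0, [3, 37, 0], [0, 0, 1.3]],
    [0, [5, 62, 0], [0, 0, 2]],
    [0, [6, 87, 1], [0, 0, 2.8]],
    [0, [7, 102, 1], [0, 0, 3.4]],
  ],
)

```text
time: 7.45
eef_pos: [0.6428, -0.2711, 0.0537]
tool_rot: [[-0.264, 0.964, -0.0], [0.964, 0.264, 0.001], [0.001, -0.0, -1.0]]
ft_force: [0.9, 0.0, -1.9]
gripper_width: 0.0256
grasp_force: 50.0
```

Emit:
servo_tool(
  targets=[
    [0, [0, 0, 0], [0, 0, 0]],
    [0, [8, 0, 0], [0, 0, 0]],
    [0, [18, 0, 0], [0, 0, 0]],
    [0, [28, 0, 0], [0, 0, 0]],
    [0, [38, 0, 0], [0, 0, 0]],
  ],
)

```text
time: 7.87
eef_pos: [0.63, -0.2347, 0.0542]
tool_rot: [[-0.263, 0.965, -0.001], [0.965, 0.263, 0.001], [0.001, -0.001, -1.0]]
ft_force: [-0.4, 0.2, -1.7]
gripper_width: 0.0259
grasp_force: 50.0
```

Run:
```python
from pl import *
t=get_image("top");s=get_image("side")
st=ctrl.state();print(st["time"],st["eef_pos"],st["ft_force"],loc(G,st["eef_pos"]))
a=cv2.resize(t[90:330,190:510],(800,600),interpolation=cv2.INTER_AREA)
cv2.imwrite("pics/z2.png",a)
to(W(-.157,.026),.0565,105.3)
```

```text
7.9667 [ 0.6302 -0.2338  0.0542] [ 0.5206  0.0349 -2.1193] [-0.3338  0.0279]
mm [176.8   2.1  -2.1] deg [-0.06 -0.07  0.07]
```

View pics/z2.png

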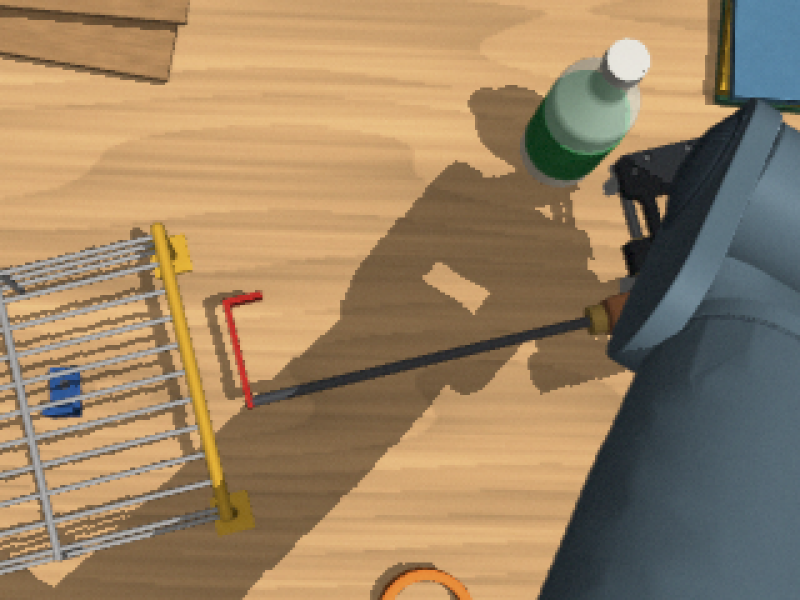

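The gripper clears the bottle and the hook is lined up with the bracket. Next I'll insert it over the bracket.

Emit:
servo_tool(
  targets=[
    [0, [10, 1, -3], [0, 0, 0]],
    [0, [28, 1, -5], [0, 0, 0]],
    [0, [48, 2, -5], [0, 0, 0]],
    [0, [68, 2, -5], [0, 0, 0]],
    [0, [88, 2, -5], [0, 0, 0]],
  ],
)

```text
time: 8.38
eef_pos: [0.6099, -0.1494, 0.06]
tool_rot: [[-0.263, 0.965, 0.001], [0.965, 0.263, -0.0], [-0.0, 0.001, -1.0]]
ft_force: [-0.7, -0.2, -1.3]
gripper_width: 0.0256
grasp_force: 50.0
```

Emit:
servo_tool(
  targets=[
    [0, [20, 0, 0], [0, 0, 0]],
    [0, [40, 0, 0], [0, 0, 0]],
    [0, [60, 0, 0], [0, 0, 0]],
    [0, [78, 0, 0], [0, 0, 0]],
    [0, [89, 0, 0], [0, 0, 0]],
  ],
)

```text
time: 8.8
eef_pos: [0.586, -0.0627, 0.0598]
tool_rot: [[-0.265, 0.964, 0.0], [0.964, 0.265, 0.0], [0.0, 0.0, -1.0]]
ft_force: [-0.2, 0.0, -2.8]
gripper_width: 0.0257
grasp_force: 50.0
```

Run:
```python
from pl import *
t=get_image("top");s=get_image("side")
st=ctrl.state();print(st["time"],st["eef_pos"],st["ft_force"],loc(G,st["eef_pos"]))
a=cv2.resize(t[170:330,130:300],(425,400),interpolation=cv2.INTER_CUBIC)
b=cv2.resize(s[140:280,210:360],(375,350),interpolation=cv2.INTER_CUBIC)
cv2.imwrite("pics/z3.png",np.hstack([a,cv2.copyMakeBorder(b,0,50,0,0,0)]))
```

```text
8.9 [ 0.5862 -0.063   0.0597] [ 0.4932 -1.3107 -2.2602] [-0.1575  0.0253]
```

View pics/z3.png

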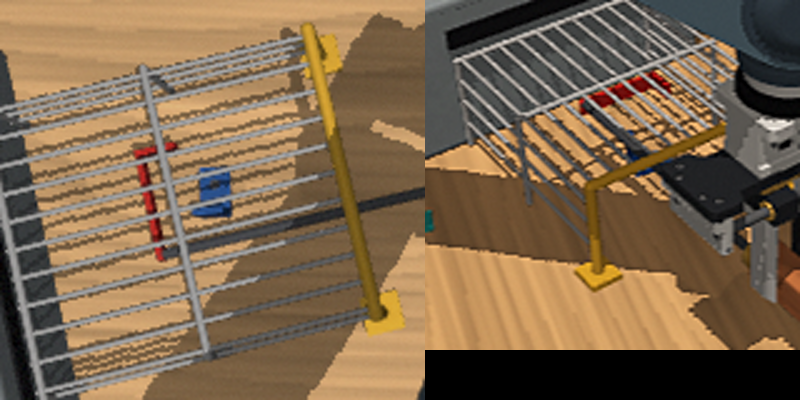

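The hook is beyond the bracket, which hasn't moved and sits between the rod and the arm tip. Now I'll lower and pull.

Emit:
servo_tool(
  targets=[
    [0, [0, 0, 10], [0, 0, 0]],
    [0, [0, 0, 24], [0, 0, 0]],
    [0, [0, 0, 38], [0, 0, 0]],
    [0, [0, 0, 48], [0, 0, 0]],
    [0, [0, 0, 52], [0, 0, 0]],
  ],
)

```text
time: 9.32
eef_pos: [0.5846, -0.0645, 0.004]
tool_rot: [[-0.263, 0.965, -0.005], [0.965, 0.263, 0.001], [0.003, -0.004, -1.0]]
ft_force: [0.1, 0.8, -2.5]
gripper_width: 0.026
grasp_force: 50.0
```

Emit:
servo_tool(
  targets=[
    [0, [0, 0, 1], [0, 0, 0]],
    [0, [-3, 0, 1], [0, 0, 0]],
    [0, [-8, 0, 1], [0, 0, 0]],
    [0, [-13, 0, 1], [0, 0, 0]],
    [0, [-18, 0, 1], [0, 0, 0]],
  ],
)

```text
time: 9.73
eef_pos: [0.5922, -0.0827, 0.0073]
tool_rot: [[-0.264, 0.965, 0.002], [0.965, 0.264, -0.001], [-0.001, 0.001, -1.0]]
ft_force: [-1.0, 0.3, -1.6]
gripper_width: 0.0255
grasp_force: 50.0
```

Emit:
servo_tool(
  targets=[
    [0, [-5, 0, 0], [0, 0, 0]],
    [0, [-11, 0, 0], [0, 0, 0]],
    [0, [-18, 0, 0], [0, 0, 0]],
    [0, [-25, 0, 0], [0, 0, 0]],
    [0, [-32, 0, 0], [0, 0, 0]],
  ],
)

```text
time: 10.15
eef_pos: [0.6, -0.1134, 0.0065]
tool_rot: [[-0.264, 0.965, 0.0], [0.965, 0.264, 0.0], [0.0, 0.0, -1.0]]
ft_force: [-0.3, 0.3, -1.9]
gripper_width: 0.0256
grasp_force: 50.0
```

Run:
```python
from pl import *
t=get_image("top")
st=ctrl.state();print(st["time"],st["eef_pos"],st["ft_force"],loc(G,st["eef_pos"]))
a=cv2.resize(t[170:330,130:300],(680,600),interpolation=cv2.INTER_CUBIC)
cv2.imwrite("pics/z4.png",a)
```

```text
10.2 [ 0.6006 -0.1147  0.0067] [-0.0518 -0.8313 -1.412 ] [-0.2111  0.025 ]
```

View pics/z4.png

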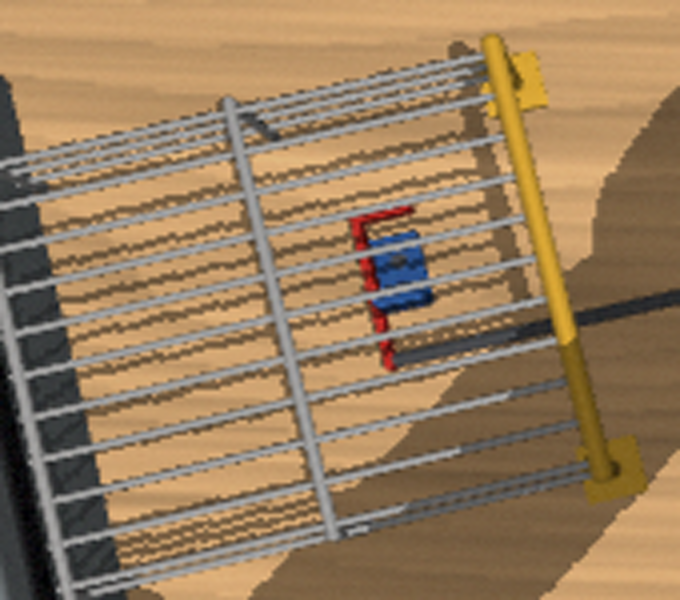

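The bracket is seated against the crossbar inside the hook, at about (400,270) in the crop, so I'll keep drawing it out.

Emit:
servo_tool(
  targets=[
    [0, [-8, 0, 0], [0, 0, 0]],
    [0, [-17, 0, 0], [0, 0, 0]],
    [0, [-27, 0, 0], [0, 0, 0]],
    [0, [-38, 0, 0], [0, 0, 0]],
    [0, [-50, 0, 0], [0, 0, 0]],
  ],
)

```text
time: 10.62
eef_pos: [0.6133, -0.162, 0.0064]
tool_rot: [[-0.264, 0.964, 0.0], [0.964, 0.264, -0.0], [-0.0, 0.0, -1.0]]
ft_force: [0.1, 0.3, -2.3]
gripper_width: 0.0257
grasp_force: 50.0
```

Emit:
servo_tool(
  targets=[
    [0, [-11, 0, 0], [0, 0, 0]],
    [0, [-22, 0, 0], [0, 0, 0]],
    [0, [-33, 0, 0], [0, 0, 0]],
    [0, [-44, 0, 0], [0, 0, 0]],
    [0, [-55, 0, 0], [0, 0, 0]],
  ],
)

```text
time: 11.03
eef_pos: [0.6277, -0.215, 0.0064]
tool_rot: [[-0.264, 0.965, -0.0], [0.965, 0.264, 0.0], [0.0, -0.0, -1.0]]
ft_force: [0.1, 0.1, -2.6]
gripper_width: 0.0259
grasp_force: 50.0
```

Emit:
servo_tool(
  targets=[
    [0, [-11, 0, 0], [0, 0, 0]],
    [0, [-22, 0, 0], [0, 0, 0]],
    [0, [-33, 0, 0], [0, 0, 0]],
    [0, [-44, 0, 0], [0, 0, 0]],
    [0, [-55, 0, 0], [0, 0, 0]],
  ],
)

```text
time: 11.45
eef_pos: [0.6423, -0.268, 0.0064]
tool_rot: [[-0.264, 0.965, -0.0], [0.965, 0.264, -0.0], [0.0, -0.0, -1.0]]
ft_force: [-0.1, 1.4, -2.3]
gripper_width: 0.0257
grasp_force: 50.0
```

Emit:
servo_tool(
  targets=[
    [0, [-11, 0, 0], [0, 0, 0]],
    [0, [-22, 0, 0], [0, 0, 0]],
    [0, [-32, 0, 0], [0, 0, 0]],
    [0, [-40, 0, 0], [0, 0, 0]],
    [0, [-45, 0, 0], [0, 0, 0]],
  ],
)

```text
time: 11.87
eef_pos: [0.6542, -0.3116, 0.0065]
tool_rot: [[-0.263, 0.965, 0.0], [0.965, 0.263, -0.0], [-0.0, 0.0, -1.0]]
ft_force: [0.5, -0.1, -2.2]
gripper_width: 0.0257
grasp_force: 50.0
```

Run:
```python
from pl import *
t=get_image("top");s=get_image("side")
st=ctrl.state();print(st["time"],st["eef_pos"],st["ft_force"],loc(G,st["eef_pos"]))
a=cv2.resize(t[90:400,190:550],(400,344),interpolation=cv2.INTER_AREA)
b=cv2.resize(t[230:310,280:360],(400,400),interpolation=cv2.INTER_CUBIC)[:344] if 0 else cv2.resize(t[235:315,290:383],(400,344),interpolation=cv2.INTER_CUBIC)
cv2.imwrite("pics/z5.png",np.hstack([a,b]))
```

```text
11.9667 [ 0.6542 -0.3114  0.0065] [ 0.0903 -0.1165 -2.3974] [-0.415   0.0252]
```

View pics/z5.png

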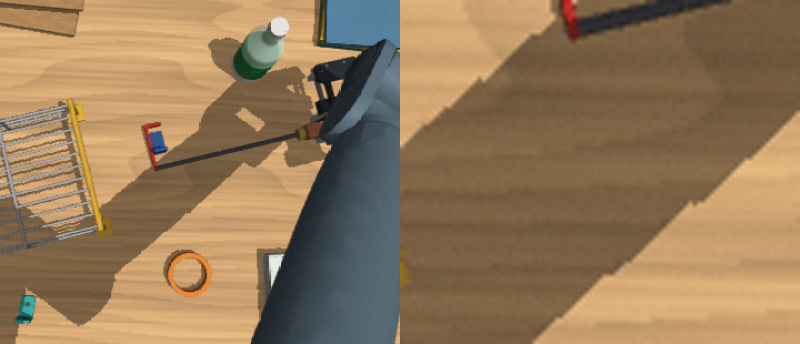

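The bracket is fully out, at about (331,219) in the top view, with the hook still around it. Next I'll ease the rod forward, lift it over the bracket, and move it aside to about where it first lay.

Emit:
servo_tool(
  targets=[
    [0, [3, 0, 0], [0, 0, 0]],
    [0, [8, 0, -1], [0, 0, 0]],
    [0, [8, 0, -12], [0, 0, 0]],
    [0, [8, 0, -30], [0, 0, 0]],
    [0, [8, 0, -50], [0, 0, 0]],
  ],
)

```text
time: 12.38
eef_pos: [0.6511, -0.3014, 0.0566]
tool_rot: [[-0.265, 0.964, -0.002], [0.964, 0.265, 0.001], [0.002, -0.002, -1.0]]
ft_force: [1.0, -0.7, -0.6]
gripper_width: 0.0253
grasp_force: 50.0
```

Emit:
servo_tool(
  targets=[
    [0, [0, 0, -12], [0, 0, 0]],
    [0, [0, -5, -14], [0, 0, 0]],
    [0, [0, -20, -14], [0, 0, 0]],
    [0, [3, -40, -14], [0, 0, 0]],
    [0, [6, -60, -14], [0, 0, 0]],
  ],
)

```text
time: 12.8
eef_pos: [0.5911, -0.3123, 0.0698]
tool_rot: [[-0.265, 0.964, -0.001], [0.964, 0.265, 0.0], [0.001, -0.001, -1.0]]
ft_force: [-0.2, -0.2, -2.6]
gripper_width: 0.0259
grasp_force: 50.0
```

Emit:
servo_tool(
  targets=[
    [0, [3, -20, 0], [0, 0, 0]],
    [0, [6, -32, 0], [0, 0, 0]],
    [0, [8, -36, 10], [0, 0, 0]],
    [0, [8, -36, 24], [0, 0, 0]],
    [0, [8, -36, 38], [0, 0, 0]],
  ],
)

```text
time: 13.22
eef_pos: [0.5555, -0.3142, 0.031]
tool_rot: [[-0.264, 0.965, 0.0], [0.965, 0.264, 0.0], [0.0, 0.0, -1.0]]
ft_force: [-0.3, 0.2, -2.4]
gripper_width: 0.0259
grasp_force: 50.0
```

Emit:
servo_tool(
  targets=[
    [0, [0, 0, 10], [0, 0, 0]],
    [0, [0, 0, 18], [0, 0, 0]],
    [0, [0, 0, 24], [0, 0, 0]],
    [0, [0, 0, 27], [0, 0, 0]],
    [0, [0, 0, 28], [0, 0, 0]],
  ],
)

```text
time: 13.63
eef_pos: [0.5556, -0.3143, 0.0036]
tool_rot: [[-0.264, 0.964, -0.001], [0.964, 0.264, 0.001], [0.001, -0.001, -1.0]]
ft_force: [-0.3, -0.4, -1.9]
gripper_width: 0.0255
grasp_force: 50.0
```

Run:
```python
from pl import *
st=ctrl.state();print(st["time"],st["eef_pos"],st["ft_force"],loc(G,st["eef_pos"]))
for d in nets.cut_out("top","bracket_grip"):print(d["confidence"],d["extent"])
```

```text
13.6333 [ 0.5556 -0.3143  0.0036] [-0.2937 -0.3617 -1.8673] [-0.3917  0.1211]
0.72 [202.2, 359.8, 219.5, 381.5]
0.62 [323.3, 205.4, 340.8, 228.7]
```

Emit:
servo_tool(
  targets=[
    [0.35, [0, 0, 0], [0, 0, 0]],
    [0.4, [0, 0, 0], [0, 0, 0]],
    [0.5, [0, 0, 0], [0, 0, 0]],
    [0.6, [0, 0, 0], [0, 0, 0]],
    [0.6, [0, 0, 0], [0, 0, 0]],
  ],
)

```text
time: 14.1
eef_pos: [0.5558, -0.3148, 0.005]
tool_rot: [[-0.264, 0.965, 0.001], [0.965, 0.264, -0.001], [-0.001, 0.001, -1.0]]
ft_force: [0.6, -0.2, -0.3]
gripper_width: 0.054
grasp_force: 0.0
```

Emit:
servo_tool(
  targets=[
    [0.6, [0, 0, 0], [0, 0, 0]],
    [0.6, [0, 0, -8], [0, 0, 0]],
    [0.6, [0, 0, -35], [0, 0, 0]],
    [0.6, [0, 0, -70], [0, 0, 0]],
    [0.6, [0, 0, -105], [0, 0, 0]],
  ],
)

```text
time: 14.52
eef_pos: [0.5549, -0.314, 0.1103]
tool_rot: [[-0.264, 0.965, -0.002], [0.965, 0.264, 0.001], [0.002, -0.001, -1.0]]
ft_force: [0.6, -0.9, -0.5]
gripper_width: 0.0564
grasp_force: 0.0
```

Emit:
servo_tool(
  targets=[
    [0.6, [0, 0, -35], [0, 0, 0]],
    [0.6, [0, 0, -70], [0, 0, 0]],
    [0.6, [0, 0, -90], [0, 0, 0]],
    [0.6, [0, 0, -90], [0, 0, 0]],
    [0.6, [0, 0, -90], [0, 0, 0]],
  ],
)

```text
time: 14.93
eef_pos: [0.5561, -0.3149, 0.2012]
tool_rot: [[-0.264, 0.965, 0.002], [0.965, 0.264, -0.002], [-0.003, 0.002, -1.0]]
ft_force: [0.3, 1.2, -0.6]
gripper_width: 0.0566
grasp_force: 0.0
```

Run:
```python
from pl import *
t=get_image("top");s=get_image("side")
st=ctrl.state();print(st["time"],st["eef_pos"],st["ft_force"],loc(G,st["eef_pos"]),st["gripper_width"])
m=lambda i,x,y:cv2.resize(i[y:y+50,x:x+50],(400,400),interpolation=cv2.INTER_CUBIC)
X=np.append(at("top",332,220,.01)[:2],.01);u,v=proj("side",X).astype(int);print(X,u,v)
top=np.hstack([m(t,307,190),m(s,u-25,v-25)])
cv2.imwrite("pics/z6.png",np.vstack([top,np.hstack([cv2.resize(t[190:320,290:550],(400,200)),cv2.resize(s[225:445,100:540],(400,200))])]))
```

```text
15.0333 [ 0.5547 -0.3138  0.1976] [-0.4669  0.0549 -0.2749] [-0.391   0.1218] 0.05617928938654524
[ 0.6179 -0.0241  0.01  ] 360 257
```

View pics/z6.png

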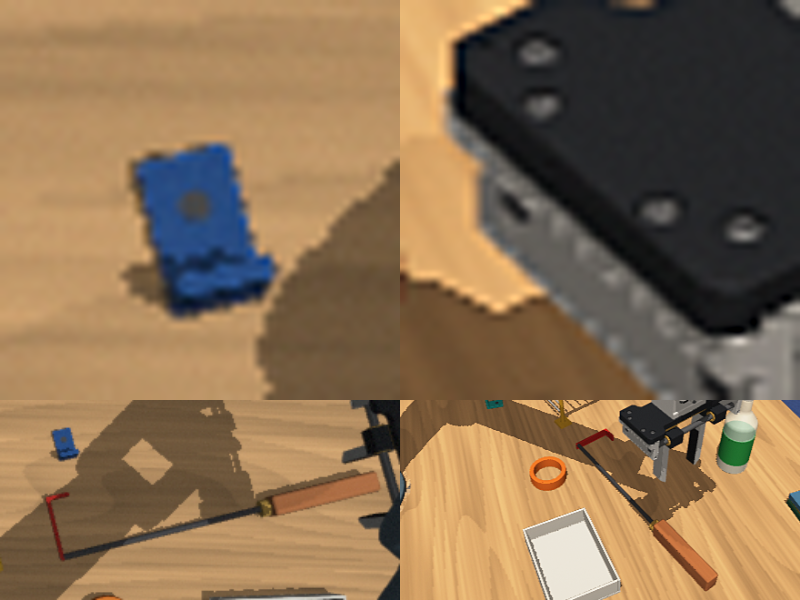

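The rod lies flat. The bracket stands on its flat leg with the toe pointing up the image; the toe edge runs from (324,210) to (335.5,208) and the foot corner is at (329,229.5). I'll fit its pose and plan the grasp.

Run:
```python
from pl import *
t="top";b=lambda x,y:(307+x/8,190+y/8)
br,e=fit([(t,(.037,.012,.006),*b(135,160)),(t,(.037,-.012,.006),*b(229,145)),(t,(-.003,.012,0),*b(175,317)),(t,(-.003,-.012,0),*b(264,300)),(t,(-.003,-.012,.04),*b(275,268))],[.605,-.03,.26])
print(br,np.degrees(br[2]),e,loc(G,br))
to(br[:2],.12,np.degrees(br[2]))
to(br[:2],.008,np.degrees(br[2]))
```

```text
[ 0.6053 -0.0288  0.2625] 15.037665179160362 [[ 0.0205  0.0629]
 [-0.0401 -0.7675]
 [-0.4314  0.212 ]
 [ 0.0984 -0.3878]
 [ 0.3209  0.898 ]] [-0.1295 -0.0022]
mm [261.3 124.2  78. ] deg [-0.19 -0.03 90.27]
mm [261.1 124.4 190. ] deg [-0.19 -0.03 90.27]
```

Emit:
servo_tool(
  targets=[
    [1, [26, 12, 0], [0, 0, 0]],
    [1, [52, 25, 0], [0, 0, 0]],
    [1, [78, 37, 0], [0, 0, 0]],
    [1, [104, 50, 0], [0, 0, 0]],
    [1, [131, 62, 0], [0, 0, 0]],
  ],
)

```text
time: 15.45
eef_pos: [0.5796, -0.17, 0.1966]
tool_rot: [[-0.263, 0.965, -0.004], [0.965, 0.263, 0.002], [0.003, -0.003, -1.0]]
ft_force: [-0.3, -0.4, 0.3]
gripper_width: 0.0864
grasp_force: 0.0
```

Emit:
servo_tool(
  targets=[
    [1, [26, 12, 0], [0, 0, 0]],
    [1, [52, 25, 0], [0, 0, 0]],
    [1, [78, 37, 0], [0, 0, 0]],
    [1, [104, 50, 0], [0, 0, 0]],
    [1, [130, 62, 0], [0, 0, 0]],
  ],
)

```text
time: 15.87
eef_pos: [0.605, -0.0283, 0.1967]
tool_rot: [[-0.264, 0.965, -0.005], [0.965, 0.264, 0.001], [0.002, -0.004, -1.0]]
ft_force: [0.6, 0.7, -0.1]
gripper_width: 0.094
grasp_force: 0.0
```

Emit:
servo_tool(
  targets=[
    [1, [0, 0, 0], [0, 0, 7]],
    [1, [0, 0, 0], [0, 0, 14]],
    [1, [0, 0, 0], [0, 0, 21]],
    [1, [0, 0, 0], [0, 0, 28]],
    [1, [0, 0, 0], [0, 0, 35]],
  ],
)

```text
time: 16.28
eef_pos: [0.6048, -0.0296, 0.1966]
tool_rot: [[0.342, 0.94, -0.005], [0.94, -0.342, 0.001], [-0.001, -0.005, -1.0]]
ft_force: [0.0, 1.0, 0.1]
gripper_width: 0.094
grasp_force: 0.0
```

Emit:
servo_tool(
  targets=[
    [1, [0, 0, 10], [0, 0, 7]],
    [1, [0, 0, 30], [0, 0, 14]],
    [1, [0, 0, 50], [0, 0, 21]],
    [1, [0, 0, 70], [0, 0, 28]],
    [1, [0, 0, 78], [0, 0, 35]],
  ],
)

```text
time: 16.7
eef_pos: [0.6026, -0.0293, 0.1155]
tool_rot: [[0.82, 0.573, -0.009], [0.573, -0.82, 0.002], [-0.006, -0.007, -1.0]]
ft_force: [-0.6, 0.3, -0.2]
gripper_width: 0.0935
grasp_force: 0.0
```

Emit:
servo_tool(
  targets=[
    [1, [0, 0, 0], [0, 0, 7]],
    [1, [0, 0, 0], [0, 0, 14]],
    [1, [0, 0, 0], [0, 0, 20]],
    [1, [0, 0, 0], [0, 0, 20]],
    [1, [0, 0, 0], [0, 0, 20]],
  ],
)

```text
time: 17.12
eef_pos: [0.605, -0.0298, 0.1195]
tool_rot: [[0.964, 0.267, -0.003], [0.267, -0.964, 0.001], [-0.003, -0.002, -1.0]]
ft_force: [0.4, 0.7, -0.4]
gripper_width: 0.0941
grasp_force: 0.0
```

Run:
```python
from pl import *
w=get_image("wrist");cv2.imwrite("pics/w7.png",w)
st=ctrl.state();print(st["time"],st["eef_pos"],st["joint_pos"])
to([.6053,-.0288],.008,15.04)
for z in(0,.04):
  for x,y in((-.003,.012),(-.003,-.012)):
    c,s=np.cos(.2625),np.sin(.2625);print(proj("wrist",[.6053+c*x-s*y,-.0288+s*x+c*y,z]))
```

```text
17.1667 [ 0.6052 -0.0298  0.1199] [-13.5283  13.4598  99.386   -0.0026  67.3115  61.0202]
mm [  0.6  -0.8 111.9] deg [-0.07  0.14  0.41]
[303.3516 240.4737]
[329.4546 240.6711]
[301.1795 253.8536]
[330.9549 254.078 ]
```

View pics/w7.png

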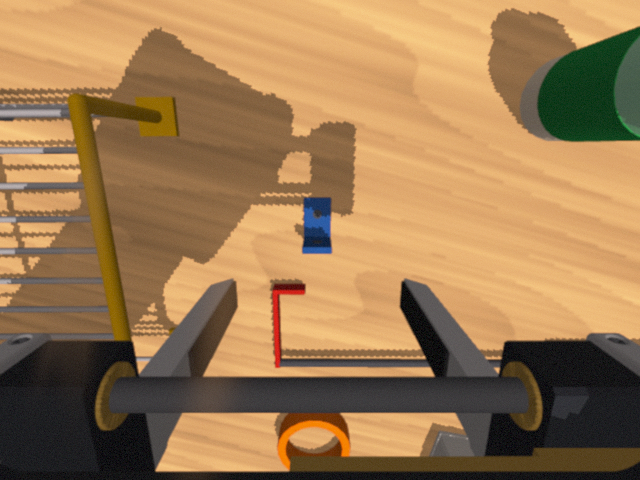

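The wrist view confirms the predicted bracket pose: the upright leg's top edge is at about (303–331, 252), aligned with the fingers. Now I'll descend and grip.

Emit:
servo_tool(
  targets=[
    [1, [1, 0, 20], [0, 0, 0]],
    [1, [1, 0, 45], [0, 0, 0]],
    [1, [1, 0, 70], [0, 0, 0]],
    [1, [1, 0, 95], [0, 0, 0]],
    [1, [1, 0, 111], [0, 0, 0]],
  ],
)

```text
time: 17.58
eef_pos: [0.6052, -0.0293, 0.0072]
tool_rot: [[0.964, 0.266, -0.004], [0.266, -0.964, 0.001], [-0.004, -0.002, -1.0]]
ft_force: [-0.5, -0.2, -0.2]
gripper_width: 0.0943
grasp_force: 0.0
```

Emit:
servo_tool(
  targets=[
    [0.4, [0, 0, 0], [0, 0, 0]],
    [0.3, [0, 0, 0], [0, 0, 0]],
    [0.2, [0, 0, 0], [0, 0, 0]],
    [0.1, [0, 0, 0], [0, 0, 0]],
    [0, [0, 0, 0], [0, 0, 0]],
  ],
  newtons=15,
)

```text
time: 18.0
eef_pos: [0.6084, -0.03, 0.0121]
tool_rot: [[0.964, 0.264, 0.003], [0.264, -0.964, -0.001], [0.003, 0.001, -1.0]]
ft_force: [-0.0, 0.0, -0.8]
gripper_width: 0.0645
grasp_force: 0.0
```

Emit:
servo_tool(
  targets=[
    [0, [0, 0, 0], [0, 0, 0]],
    [0, [0, 0, 0], [0, 0, 0]],
    [0, [0, 0, 0], [0, 0, 0]],
    [0, [0, 0, 0], [0, 0, 0]],
    [0, [0, 0, 0], [0, 0, 0]],
  ],
)

```text
time: 18.42
eef_pos: [0.6072, -0.0298, 0.0105]
tool_rot: [[0.965, 0.264, 0.0], [0.264, -0.965, -0.0], [0.0, 0.0, -1.0]]
ft_force: [0.1, 0.3, 0.4]
gripper_width: 0.0309
grasp_force: 0.0
```

Emit:
servo_tool(
  targets=[
    [0, [0, 0, 0], [0, 0, 0]],
    [0, [0, 0, 0], [0, 0, 0]],
    [0, [0, 0, 0], [0, 0, 0]],
    [0, [0, 0, 0], [0, 0, 0]],
    [0, [0, 0, 0], [0, 0, 0]],
  ],
)

```text
time: 18.83
eef_pos: [0.6071, -0.0297, 0.0104]
tool_rot: [[0.965, 0.264, -0.0], [0.264, -0.965, 0.0], [-0.0, -0.0, -1.0]]
ft_force: [-1.1, -0.1, 1.5]
gripper_width: 0.0235
grasp_force: 15.0
```

Emit:
servo_tool(
  targets=[
    [0, [0, 0, 0], [0, 0, 0]],
    [0, [0, 0, -15], [0, 0, 0]],
    [0, [0, 0, -45], [0, 0, 0]],
    [0, [0, 0, -80], [0, 0, 0]],
    [0, [0, 0, -105], [0, 0, 0]],
  ],
  newtons=30,
)

```text
time: 19.25
eef_pos: [0.6079, -0.03, 0.1178]
tool_rot: [[0.965, 0.264, 0.002], [0.264, -0.965, -0.001], [0.002, 0.001, -1.0]]
ft_force: [1.6, -0.0, 0.0]
gripper_width: 0.0236
grasp_force: 30.0
```

Emit:
servo_tool(
  targets=[
    [0, [-10, 7, -8], [0, 0, 0]],
    [0, [-28, 18, -12], [0, 0, 0]],
    [0, [-52, 34, -12], [0, 0, 0]],
    [0, [-78, 51, -12], [0, 0, 0]],
    [0, [-103, 67, -12], [0, 0, 0]],
  ],
)

```text
time: 19.67
eef_pos: [0.5246, -0.1224, 0.1274]
tool_rot: [[0.964, 0.265, 0.0], [0.265, -0.964, -0.0], [0.0, 0.0, -1.0]]
ft_force: [0.4, 0.3, -1.3]
gripper_width: 0.0238
grasp_force: 30.0
```

Emit:
servo_tool(
  targets=[
    [0, [-25, 16, 0], [0, 0, 0]],
    [0, [-50, 33, 0], [0, 0, 0]],
    [0, [-75, 49, 0], [0, 0, 0]],
    [0, [-95, 61, 0], [0, 0, 0]],
    [0, [-103, 67, 0], [0, 0, 0]],
  ],
)

```text
time: 20.08
eef_pos: [0.4422, -0.215, 0.1273]
tool_rot: [[0.965, 0.262, -0.0], [0.262, -0.965, -0.0], [-0.001, 0.0, -1.0]]
ft_force: [0.4, 0.7, -0.5]
gripper_width: 0.0233
grasp_force: 30.0
```

Emit:
servo_tool(
  targets=[
    [0, [-20, 13, 0], [0, 0, 0]],
    [0, [-45, 29, 0], [0, 0, 0]],
    [0, [-70, 46, 0], [0, 0, 0]],
    [0, [-92, 60, 0], [0, 0, 0]],
    [0, [-103, 67, 0], [0, 0, 0]],
  ],
)

```text
time: 20.5
eef_pos: [0.3612, -0.3068, 0.1276]
tool_rot: [[0.965, 0.262, 0.0], [0.262, -0.965, -0.001], [-0.0, 0.001, -1.0]]
ft_force: [-0.2, -0.5, -0.6]
gripper_width: 0.0238
grasp_force: 30.0
```

Run:
```python
from pl import *
s=get_image("side");cv2.imwrite("pics/s8.png",s[200:480,100:500])
st=ctrl.state();print(st["time"],st["eef_pos"],st["grasp_force"],st["gripper_width"])
to([.360,-.306],.0155,15.2)
```

```text
20.55 [ 0.3607 -0.3076  0.1276] 29.99932497739792 0.023864164643380235
mm [ -0.2  -1.8 112.1] deg [ 0.07  0.03 -0.05]
```

View pics/s8.png

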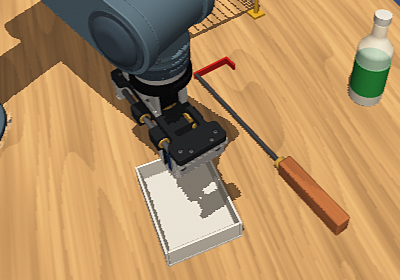

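The bracket is held over the box, and the rod and bottle are undisturbed. I'll lower it, release and retract.

Emit:
servo_tool(
  targets=[
    [0, [0, -1, 15], [0, 0, 0]],
    [0, [0, -2, 38], [0, 0, 0]],
    [0, [0, -2, 62], [0, 0, 0]],
    [0, [0, -2, 84], [0, 0, 0]],
    [0, [0, -2, 98], [0, 0, 0]],
  ],
)

```text
time: 20.97
eef_pos: [0.3616, -0.3016, 0.0272]
tool_rot: [[0.964, 0.265, -0.001], [0.265, -0.964, 0.002], [-0.001, -0.003, -1.0]]
ft_force: [0.1, 0.7, -0.6]
gripper_width: 0.0234
grasp_force: 30.0
```

Emit:
servo_tool(
  targets=[
    [0, [0, 0, 5], [0, 0, 0]],
    [0, [0, 0, 9], [0, 0, 0]],
    [0, [0, 0, 12], [0, 0, 0]],
    [0, [0, 0, 13], [0, 0, 0]],
    [0, [0, 0, 13.5], [0, 0, 0]],
  ],
)

```text
time: 21.38
eef_pos: [0.3623, -0.3038, 0.0167]
tool_rot: [[0.964, 0.264, 0.001], [0.264, -0.964, -0.001], [0.001, 0.001, -1.0]]
ft_force: [-0.3, 0.9, -1.8]
gripper_width: 0.0233
grasp_force: 30.0
```

Emit:
servo_tool(
  targets=[
    [0.28, [0, 0, 0], [0, 0, 0]],
    [0.32, [0, 0, 0], [0, 0, 0]],
    [0.38, [0, 0, 0], [0, 0, 0]],
    [0.45, [0, 0, 0], [0, 0, 0]],
    [0.45, [0, 0, 0], [0, 0, 0]],
  ],
)

```text
time: 21.8
eef_pos: [0.3618, -0.3035, 0.0162]
tool_rot: [[0.965, 0.264, 0.0], [0.264, -0.965, -0.0], [0.0, 0.001, -1.0]]
ft_force: [-0.2, -0.1, -0.5]
gripper_width: 0.0417
grasp_force: 0.0
```

Emit:
servo_tool(
  targets=[
    [0.45, [0, 0, 0], [0, 0, 0]],
    [0.45, [0, 0, -6], [0, 0, 0]],
    [0.45, [0, 0, -30], [0, 0, 0]],
    [0.45, [0, 0, -65], [0, 0, 0]],
    [0.45, [0, 0, -100], [0, 0, 0]],
  ],
)

```text
time: 22.22
eef_pos: [0.361, -0.3024, 0.1167]
tool_rot: [[0.965, 0.264, -0.002], [0.264, -0.965, 0.002], [-0.001, -0.002, -1.0]]
ft_force: [0.1, -1.0, 0.8]
gripper_width: 0.0428
grasp_force: 0.0
```

Emit:
servo_tool(
  targets=[
    [0.45, [0, 0, -35], [0, 0, 0]],
    [0.45, [0, 0, -70], [0, 0, 0]],
    [0.45, [0, 0, -100], [0, 0, 0]],
    [0.45, [0, 0, -100], [0, 0, 0]],
    [0.45, [0, 0, -100], [0, 0, 0]],
  ],
)

```text
time: 22.63
eef_pos: [0.3624, -0.3042, 0.2183]
tool_rot: [[0.965, 0.264, 0.003], [0.264, -0.964, -0.004], [0.002, 0.004, -1.0]]
ft_force: [0.4, 0.5, -0.0]
gripper_width: 0.0422
grasp_force: 0.0
```

Run:
```python
from pl import *
w=get_image("wrist");s=get_image("side");cv2.imwrite("pics/z9.png",np.hstack([cv2.resize(w,(400,300)),cv2.resize(s,(400,300))]))
st=ctrl.state();print(st["time"],st["eef_pos"],st["grasp_force"],st["gripper_width"])
```

```text
22.7333 [ 0.3612 -0.3027  0.2149] 0.0 0.04226559903454221
```

View pics/z9.png

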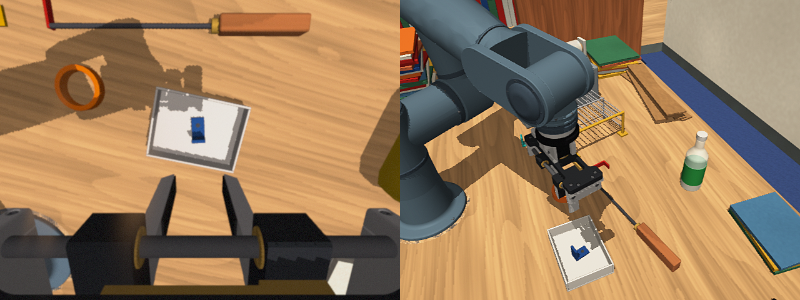

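The bracket stands in the middle of the box, at (198,130) in the wrist half of the picture. The rod lies flat, and the bottle and tape are where they were.

```bash
python3 -c "
from station import ctrl
print(ctrl.hand_in())"
```

```text
the job is handed in; nothing more can be done
None
```

I handed the job in at about 22.7 s (the hand-in gave no verdict): the bracket was drawn fully out with the hook and now stands in the white box, the rod lies flat clear of the guard, and the bottle and tape look undisturbed.

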